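Change over the trays of a sample loader

TASK

The sample loader may have only one tray out at a time: push the empty tray that was left out fully home with a fingertip, then hook a fingertip behind the upright front lip of the tray that carries the tall bottle and draw it all the way out to its stop, so that the bottle stays standing in its pocket. Do not pinch a lip between the fingers, do not touch or lift the bottle or the vials, and leave the third tray shut and the things on the bench where they are. Finish with the hand clear of everything.

Things in the scene. Friction and masses are not known exactly. Their poses are not given: they have to be found in the camera images.
- unit_bottle: black plastic channel, 190 long (x) x 84 wide (y) x 30 mm, fixed on the loader's deck, that guides the tray that carries the tall bottle. Origin: centre of its underside, on the deck 12 mm above the bench. Its x axis runs along the rail and points INTO the loader; a tray comes out along -x, roughly towards the robot. z is up. The three channels stand side by side, 95 mm apart, parallel, in any order.
- tray_bottle (a joint): travel of the tray that carries the tall bottle, along its channel's -x: 0 = fully home (at its stop), 0.100 m = fully out (at its stop). Slides with about 1.5 N of friction, stays where it is left, no latch, no spring.
- lip_bottle (a point): middle of the top rear edge of the upright front lip of the tray that carries the tall bottle; moves with the tray, 66 mm above the bench, 87 mm towards -x of its channel's origin when home. The lip is a grey plate 66 mm wide, 8 mm thick, 46 mm tall (rear half, geom c0; front half, c1, 42 mm); its upright rear face passes through this point, its front face lies 8 mm further out with free space before it.
- pocket_bottle (a point): centre of the floor of the carrying pocket of the tray that carries the tall bottle, 25 mm above the bench, 117 mm behind the lip's rear face; moves with the tray. Pocket 50 x 58 mm inside, rim 12 mm above its floor. From the lip back to this rim the tray floor (41 mm below the lip's top) is open for 88 mm: room for a fingertip; the channel's side walls end 28 mm below the lip's top.
- unit_empty: black plastic channel, 190 long (x) x 84 wide (y) x 30 mm, fixed on the loader's deck, that guides the empty tray, left part-way out at the start. Origin: centre of its underside, on the deck 12 mm above the bench. Its x axis runs along the rail and points INTO the loader; a tray comes out along -x, roughly towards the robot. z is up. The three channels stand side by side, 95 mm apart, parallel, in any order.
- tray_empty (a joint): travel of the empty tray, left part-way out at the start, along its channel's -x: 0 = fully home (at its stop), 0.100 m = fully out (at its stop). Slides with about 1.5 N of friction, stays where it is left, no latch, no spring.
- lip_empty (a point): middle of the top rear edge of the upright front lip of the empty tray, left part-way out at the start; moves with the tray, 66 mm above the bench, 87 mm towards -x of its channel's origin when home. The lip is a grey plate 66 mm wide, 8 mm thick, 46 mm tall (rear half, geom c0; front half, c1, 42 mm); its upright rear face passes through this point, its front face lies 8 mm further out with free space before it.
- pocket_empty (a point): centre of the floor of the carrying pocket of the empty tray, left part-way out at the start, 25 mm above the bench, 117 mm behind the lip's rear face; moves with the tray. Pocket 50 x 58 mm inside, rim 12 mm above its floor. From the lip back to this rim the tray floor (41 mm below the lip's top) is open for 88 mm: room for a fingertip; the channel's side walls end 28 mm below the lip's top.
- unit_vials: black plastic channel, 190 long (x) x 84 wide (y) x 30 mm, fixed on the loader's deck, that guides the tray with the two small vials, closed, to be left alone. Origin: centre of its underside, on the deck 12 mm above the bench. Its x axis runs along the rail and points INTO the loader; a tray comes out along -x, roughly towards the robot. z is up. The three channels stand side by side, 95 mm apart, parallel, in any order.
- tray_vials (a joint): travel of the tray with the two small vials, closed, to be left alone, along its channel's -x: 0 = fully home (at its stop), 0.100 m = fully out (at its stop). Slides with about 1.5 N of friction, stays where it is left, no latch, no spring.
- lip_vials (a point): middle of the top rear edge of the upright front lip of the tray with the two small vials, closed, to be left alone; moves with the tray, 66 mm above the bench, 87 mm towards -x of its channel's origin when home. The lip is a grey plate 66 mm wide, 8 mm thick, 46 mm tall (rear half, geom c0; front half, c1, 42 mm); its upright rear face passes through this point, its front face lies 8 mm further out with free space before it.
- pocket_vials (a point): centre of the floor of the carrying pocket of the tray with the two small vials, closed, to be left alone, 25 mm above the bench, 117 mm behind the lip's rear face; moves with the tray. Pocket 50 x 58 mm inside, rim 12 mm above its floor. From the lip back to this rim the tray floor (41 mm below the lip's top) is open for 88 mm: room for a fingertip; the channel's side walls end 28 mm below the lip's top.
- bottle: tall amber glass bottle with white cap, 44 mm diameter, 95 mm tall, 110 g, loose, standing in the pocket of its tray, its axis 117 mm behind the lip's rear face. Origin: centre of its underside, 25 mm above the bench.
- vial0: small clear capped vial, 22 mm diameter, 45 mm tall, loose in the pocket of the tray to be left alone. Origin: centre of its underside.
- vial1: small clear capped vial, 22 mm diameter, 45 mm tall, loose in the pocket of the tray to be left alone. Origin: centre of its underside.
- deck: the sample loader: aluminium deck plate, 200 (x) x 300 (y) x 12 mm, fixed on the bench under the three channels, with a white housing 64 mm tall and 50 mm deep along its far (+x) edge. Origin: centre of the plate's underside; axes as the channels'.
- rack: loose green tube rack with a row of tubes, 100 x 200 mm, 51 mm tall, on the bench beside the loader. Bystander. Origin: centre of its underside.
- wash_bottle: loose white wash bottle, 64 mm diameter, 180 mm tall with its bent spout. Bystander. Origin: centre of its underside.
- jar: loose glass jar with blue cap, 60 mm diameter, 70 mm tall. Bystander. Origin: centre of its underside.

How it is judged:
On the way, in this order (a step that is already met when the one before it is completed fails the run):
1. the empty tray is pushed fully home (within 5 mm) (value of joint tray_empty below 0.005 m), for 0.2 s.
2. the tray with the tall bottle is drawn out to its stop (within 5 mm) (value of joint tray_bottle above 0.095 m), for 0.2 s.
At the end, for the whole second after the job is handed in: the empty tray is within 5 mm of fully home, the tray with the tall bottle within 5 mm of fully out (100 mm), the vial tray less than 10 mm out; the bottle stands upright (within 0.1 rad), at rest, within 15 mm of the centre of its pocket; vials and bystanders within 20 mm of where they were (value of joint tray_empty below 0.005 m and value of joint tray_bottle above 0.095 m and value of joint tray_vials below 0.01 m and angle between bottle's own z axis and vertical below 0.1 rad and distance between bottle and pocket_bottle below 0.015 m and linear speed of bottle below 0.02 m/s and distance of each of rack, wash_bottle, jar, vial0, vial1 from where it was at the start of the episode below 0.02 m); the robot touches nothing.
It fails at once if two trays out at once: the bottle's tray more than 20 mm out while the empty one is more than 20 mm out, or the tray with the vials ever drawn out by more than 10 mm (value of joint each of tray_bottle, tray_empty above 0.02 m or value of joint tray_vials above 0.01 m).
It fails at once if the bottle lifted by more than 10 mm, or tipped by more than 0.3 rad (z of bottle in the frame of unit_bottle above 0.023 m or angle between bottle's own z axis and vertical above 0.3 rad).
It fails at once if the bottle or a vial touched by the robot (over 0.5 N) (contact force between any of the fingers, the arm and bottle above 0.5 N or contact force between any of the fingers, the arm and vial0 above 0.5 N or contact force between any of the fingers, the arm and vial1 above 0.5 N).
It fails at once if a lip pinched: fingers pressing on its front and its rear face at once (over 1.5 N each) ((contact force between the fingers and tray_bottle_c0 above 1.5 N and contact force between the fingers and tray_bottle_c1 above 1.5 N) or (contact force between the fingers and tray_empty_c0 above 1.5 N and contact force between the fingers and tray_empty_c1 above 1.5 N) or (contact force between the fingers and tray_vials_c0 above 1.5 N and contact force between the fingers and tray_vials_c1 above 1.5 N)).
It fails at once if a vial or a bystander moved by more than 20 mm (distance of any of rack, wash_bottle, jar, vial0, vial1 from where it was at the start of the episode above 0.02 m).
It also fails if it takes over 45 s, if anything falls off the work surface, if the arm or the gripper's body presses on something with over 40 N, if the wrist force passes 120 N, or if a joint passes its speed limit or range.

ROBOT

A 6-joint arm with a two-finger parallel gripper is mounted at the origin on the work surface. World frame = base frame: x ahead of the robot, y to its left, z up, the work surface at z = 0. Lengths are in m, angles in rad, forces in N, time in s.
With the tool pointing down it reaches from about 0.325 to 0.9 m from the base axis. Payload 3.5 kg.
Tool frame: the origin (TCP) lies on the centre line of the jaws, within the pads' length; the fingertips stand 14 mm ahead of it and the grasp point (between the pads) lies 5 mm behind it; x points along the fingers, z is the direction in which the jaws open and shut, and the axes are right-handed (so a half turn about x gives the same grasp; the last joint's range is limited). The gripper opens to 85 mm and grips with 20 to 120 N. Pads are 22 mm wide; open, the fingers measure 114 mm over their backs; the gripper's body (76 mm by 85 mm) begins 54 mm behind the grasp point. The pads swing forward as they close: fully open they stand 13 mm farther back than shut.
Start: joints at [-0.103, 0.276, -0.026, 1.268, 0, 1.467], TCP at [0.625, -0, 0.245] pointing down, gripper open.
Joint ranges: [-3.12, 3.12], [-0.85, 1.88], [-1.08, 1.24], [-1.95, 2.15], [-1.57, 1.53], [-3.14, 3.14]. Speed limits (rad/s): [2.57, 2.57, 3.14, 3.14, 3.14, 3.14].

INTERFACE

Orientations are given as a unit quaternion [x, y, z, w].
In Python, from workcell import sense, read_camera, camera_model, close_job gives the robot as it stands.
- The arm moves only by the shell command python3 -m crank 'ROWS' [FORCE]. ROWS is JSON, a list of rows, each a list of 3 entries, a list of its own where there are three numbers: the closure, from 0 (fully open) to 1 (shut), then the shift along the tool's x, y, z each as a share of 100 mm, from -1 to 1, then the turn, a rotation vector about the tool's x, y, z each as a share of pi rad, from -1 to 1. In form: [[claw, [dx, dy, dz], [wx, wy, wz]], ...]. A call has 1 to 10 rows; each row is the pose to reach, as a shift and turn from the pose commanded when the call began, along the tool's axes at that moment, turning the shorter way round; what a row does not reach only later rows make up. A row lasts 1/8 s, in which the tool goes at most 62.5 mm and 10.7 degrees, less where a joint would pass 70% of its speed; a pose out of reach is approached as far as the arm can. A call with a number of a shift or a turn outside -1 to 1 is refused whole. A call with a gripper value outside its range is refused whole. The fingers move at their own pace and stop on an object; FORCE is the grip in N (left out, the last holds). Time passes only in rows, so rows that repeat a pose let the fingers close. It gives the time, the measured TCP pose, the force and the opening at its end, in the units of the state.
- sense(): the state, without advancing time (a new reading comes with each control period).
- read_camera(name): name is "scene" or "side" or "wrist"; returns the picture (384x512x3 uint8, blue, green, red); there is no depth.
- camera_model(name): a dict with "mtx" (3x3 intrinsics, pixels), "world_from_camera" (4x4, takes a point from camera to world coordinates). Camera axes: x right, y up, looking along -z (the intrinsics and any distortion apply to the point x, -y, -z); pixel columns grow to the right and rows downward; lengths in m; the calibration is good to about 2 mm. A picture is of the moment at which its call begins: read the wrist's pose just before it. camera_model takes no time and is no camera call; for the wrist camera it gives the pose at the moment of the call.
- close_job(): hands the job in, once; it reports no verdict.
The state is a dict: "clock": time; "q": joint angles; "qd": joint speeds; "tau": joint torques, N m; "position": TCP position; "tcp_rot": TCP orientation; "ft_force": force on the tool from outside, world axes, zero at the start; "ft_torque": the same for the moment, N m; "finger_gap": opening from 0.0 (shut) to 1.0 (fully open).
Only numpy, scipy, OpenCV 4.12 (cv2) and the standard library are available. Lean on these libraries where they do the work, as an engineer would, in place of code of your own. Each camera call takes 0.05 s, during which the arm holds its last target.

## Working session

There is one attempt and no reset: what is moved stays moved. The work goes in short steps, Python scripts to look and compute and a shell command to move; the robot and the scene stay as the last step left them, time stands still between calls to the robot, and variables do not carry over. Pictures are saved under pics/ and viewed, and the job is handed in when it is done.

```bash
mkdir -p pics; ls; python3 - <<'E'
from workcell import *
import cv2,json
s=sense();print(s)
for n in("scene","side","wrist"):
    cv2.imwrite(f"pics/a_{n}.png",read_camera(n));m=camera_model(n);print(n,{k:(v.tolist() if hasattr(v,'tolist') else v) for k,v in m.items()})
E
```

```text
pics
{'clock': 0.0, 'q': array([-1.03404085e-01,  2.77139746e-01, -2.78848388e-02,  1.26801890e+00,
       -1.30546914e-05,  1.46741697e+00]), 'qd': array([-0.00010348, -0.00063304,  0.00123369, -0.00138481, -0.00045301,
       -0.00108709]), 'tau': array([-1.23772923e-03, -4.45513523e+01,  2.95201170e+01,  1.64704624e-02,
       -2.18722530e-04, -1.59438730e-05]), 'position': array([6.24244853e-01, 6.22155622e-05, 2.44153628e-01]), 'tcp_rot': array([8.61451118e-05, 7.07897057e-01, 6.86676434e-05, 7.06315613e-01]), 'ft_force': array([-0.20945954,  0.28519749, -0.29274268]), 'ft_torque': array([-0.00878932, -0.00781994,  0.03164789]), 'finger_gap': 1.0014705575468223}
scene {'mtx': [[374.60639861608934, 0.0, 252.90895220404914], [0.0, 374.60639861608934, 199.58422922828078], [0.0, 0.0, 1.0]], 'world_from_camera': [[-0.5945243114458112, -0.5959644843504606, 0.5397843796302126, 1.161433190938579], [0.8040265128286488, -0.4481900281797179, 0.3907263304524871, 0.4051797215803964], [0.009066960267172472, 0.666297255009469, 0.7456311140224503, 0.8161666101510257], [0.0, 0.0, 0.0, 1.0]]}
sid
[... 156 characters left out ...]
5202475, 0.07419954413100696, -0.06606464188486504, 0.5171341444563629], [-0.09919807761897483, 0.705472301504275, -0.7017610513607612, -0.9761869453436115], [-0.0054635751412931656, 0.7048427196623457, 0.7093425758303694, 1.0599241888111344], [0.0, 0.0, 0.0, 1.0]]}
wrist {'mtx': [[267.7766565861066, 0.0, 256.09369375727334], [0.0, 267.7766565861066, 192.59265900019494], [0.0, 0.0, 1.0]], 'world_from_camera': [[0.9999968043688999, -0.0016307376500114387, 0.0019318247085504162, 0.6254389333401645], [0.0010744896967077686, 0.9658469868793498, 0.2591108708795766, 0.06455254894547868], [-0.0022883889266030757, -0.25910796713107415, 0.9658456525994837, 0.37368342670672444], [0.0, 0.0, 0.0, 1.0]]}
```

View pics/a_scene.png

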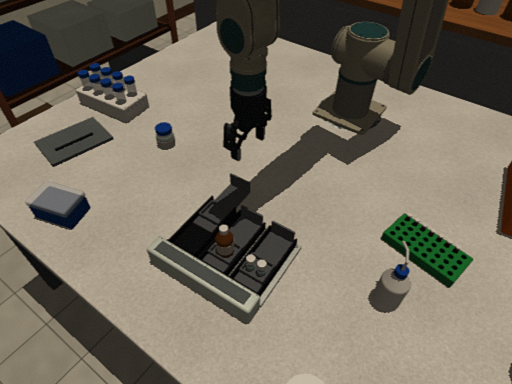

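View pics/a_side.png

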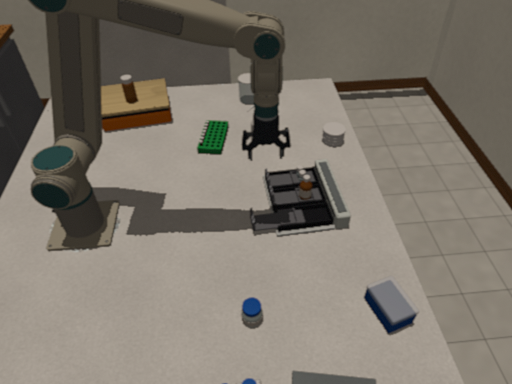

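View pics/a_wrist.png

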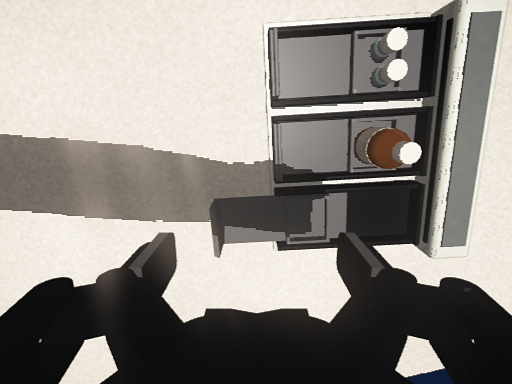

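Order from +y (image top) to −y: vials tray, bottle tray (middle), empty tray (lip out, near pixel 216,225). I'll measure the edges.

```bash
python3 - <<'E'
import cv2
a=cv2.imread("pics/a_wrist.png")[10:265,200:450]
a=cv2.convertScaleAbs(a,alpha=1.8,beta=20)
cv2.imwrite("pics/b1.png",cv2.resize(a,None,fx=2.35,fy=2.35,interpolation=cv2.INTER_CUBIC))
b=cv2.imread("pics/a_scene.png")[165:315,140:310]
b=cv2.convertScaleAbs(b,alpha=1.6,beta=20)
cv2.imwrite("pics/b2.png",cv2.resize(b,None,fx=4,fy=4,interpolation=cv2.INTER_CUBIC)[:600])
E
```

```text
(no output)
```

View pics/b1.png

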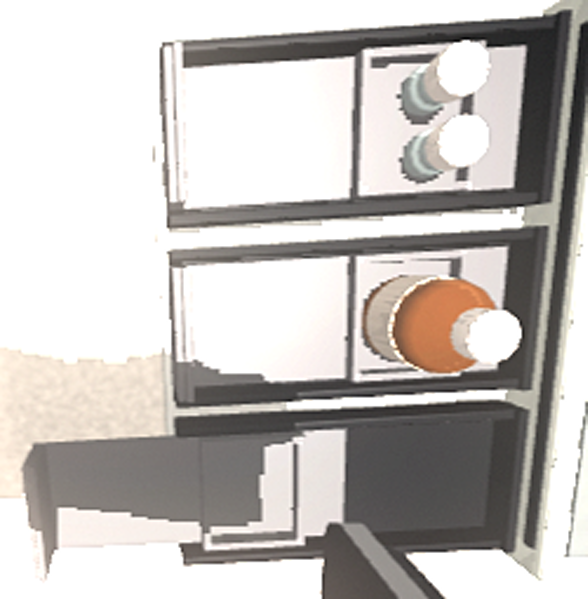

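View pics/b2.png

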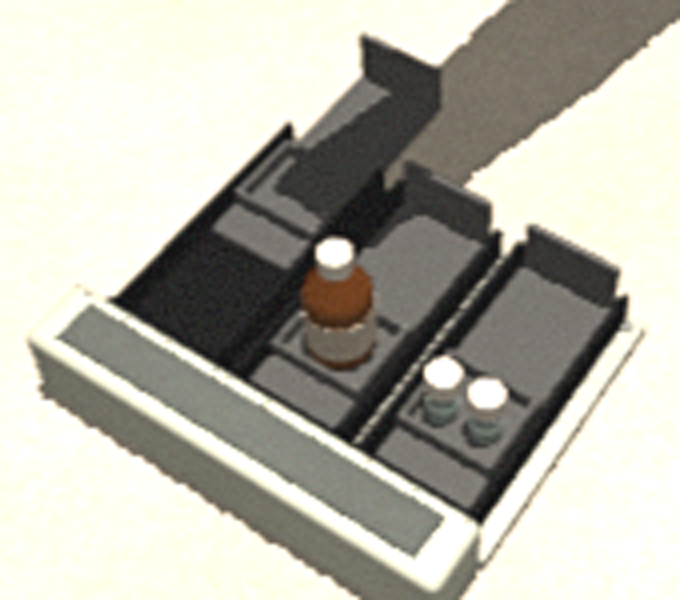

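The scene crop shows lip tops: empty (363,37)-(440,72), bottle (408,165)-(492,203), vials (530,228)-(618,270); the wrist crop gives channel corners, e.g. bottle channel (168,253)/(175,403).

```bash
cat > h.py <<'E'
import numpy as np
from workcell import *
def ray(name,uv,z,T=None):
    m=camera_model(name);T=np.array(m["world_from_camera"]) if T is None else T;K=np.array(m["mtx"])
    p=np.linalg.inv(K)@[uv[0],uv[1],1];d=T[:3,:3]@[p[0],-p[1],-p[2]];o=T[:3,3]
    return (o+d*(z-o[2])/d[2])
def proj(name,P):
    m=camera_model(name);T=np.array(m["world_from_camera"]);K=np.array(m["mtx"])
    c=T[:3,:3].T@(np.array(P)-T[:3,3]);return (K@[c[0]/-c[2],-c[1]/-c[2],1])[:2]
E
python3 - <<'E'
from h import *
for n,pts in dict(empty=[(363,37),(440,72)],bottle=[(408,165),(492,203)],vials=[(530,228),(618,270)]).items():
    P=[ray("scene",(u/4+140,v/4+165),.066)[:2] for u,v in pts];print(n,np.round(P,4),np.round(np.mean(P,0),4),np.linalg.norm(P[0]-P[1]))
w=lambda u,v,z:ray("wrist",(u/2.35+200,v/2.35+10),z)[:2].round(4)
print("ch bottle near",w(168,253,.042),w(175,403,.042),"far",w(548,228,.042),w(530,388,.042))
print("ch vials near",w(163,45,.042),w(170,228,.042))
print("ch vials far",w(572,14,.042))
print("empty",w(175,418,.042),w(183,563,.042))
print("lips rear top: vial",w(178,42,.066),w(187,208,.066),"bottle",w(182,265,.066),w(190,398,.066))
print("empty lip",w(25,465,.066),w(42,580,.066))
E
```

```text
empty [[ 0.5784 -0.0962]
 [ 0.5733 -0.0314]] [ 0.5758 -0.0638] 0.06501286797510694
bottle [[0.6547 0.0031]
 [0.6478 0.0663]] [0.6512 0.0347] 0.06358172461591466
vials [[0.65   0.0976]
 [0.6445 0.1604]] [0.6473 0.129 ] 0.06302087362915498
ch bottle near [0.643  0.0681] [ 0.6481 -0.0098] far [0.8335 0.0804] [ 0.838  -0.0013]
ch vials near [0.6392 0.1621] [0.6439 0.0802]
ch vials far [0.8284 0.1749]
empty [ 0.6482 -0.0182] [ 0.6545 -0.1046]
lips rear top: vial [0.6447 0.1562] [0.6502 0.0879] bottle [0.6485 0.0624] [ 0.6539 -0.0019]
empty lip [ 0.5699 -0.0372] [ 0.5763 -0.1026]
```

Yaw ≈ +0.06 rad, bottle lip rear ≈ (0.652, 0.032), empty lip rear ≈ (0.575, −0.067). I'm closing the fingers and going in front of the empty lip.

```bash
python3 -m crank '[[1,[0,-0.3,-0.5],[-0.01,0,0]],[1,[0,-0.67,-1],[-0.019,0,0]],[1,[0.5,-0.67,-1],[-0.019,0,0]],[1,[0.95,-0.67,-1],[-0.019,0,0]],[1,[0.95,-0.67,-1],[-0.019,0,0]],[1,[0.95,-0.67,-1],[-0.019,0,0]]]' 30
python3 - <<'E'
from h import *
import cv2
cv2.imwrite("pics/c1.png",read_camera("wrist"));cv2.imwrite("pics/c2.png",cv2.resize(read_camera("side")[130:260,200:380],None,fx=4,fy=4))
s=sense();print(s["position"],s["finger_gap"],s["ft_force"])
E
```

```text
clock: 0.9
position: [0.5259, -0.0671, 0.1515]
tcp_rot: [-0.021, 0.706, 0.021, 0.707]
ft_force: [0.8, 0.4, 0.6]
finger_gap: -0.001
[ 0.5270057  -0.06736721  0.15261341] 0.0014702251789186305 [ 0.80716986 -0.59580417 -0.54711535]
```

View pics/c1.png

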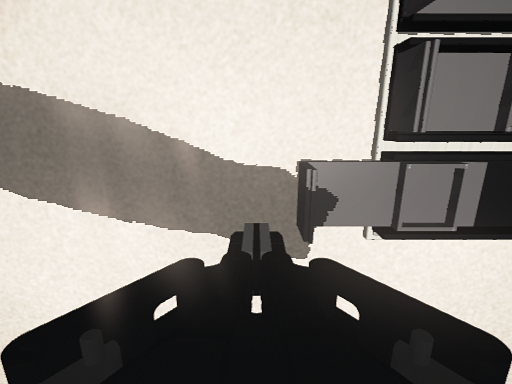

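View pics/c2.png

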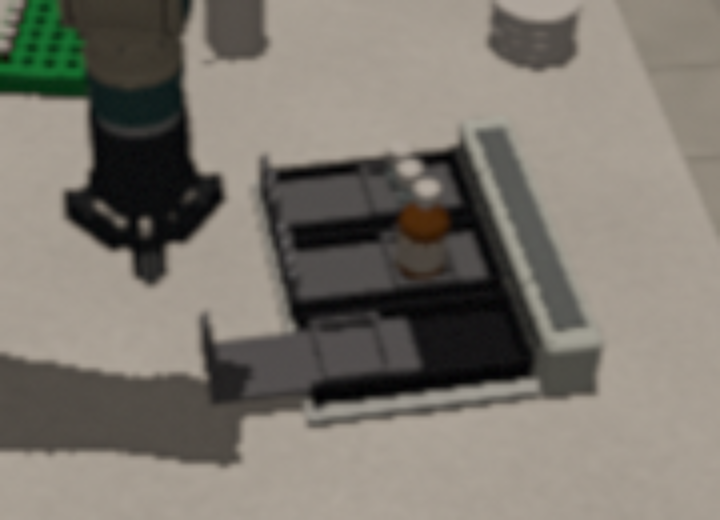

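The closed finger is in front of the empty lip (front edge near pixel column 299, rows 160–240). Checking lip position, then descending.

```bash
python3 - <<'E'
from h import *
for p in [(299,161),(300,240),(313,161),(308,256)]: print(ray("wrist",p,.066).round(4))
for p in [(424,40),(434,40),(416,133),(428,133)]: print(ray("wrist",p,.066).round(4))
for p in [(370,239),(512,236)]: print(ray("wrist",p,.042).round(4))
E
python3 -m crank '[[1,[0.5,0,0],[0,0,0]],[1,[0.96,0,0],[0,0,0]],[1,[0.96,0,0],[0,0,0]],[1,[0.96,0,0],[0,0,0]]]'
```

```text
[ 0.5607 -0.0324  0.066 ]
[ 0.5687 -0.1016  0.066 ]
[ 0.572  -0.0317  0.066 ]
[ 0.5775 -0.1166  0.066 ]
[0.6422 0.0608 0.066 ]
[0.6494 0.0612 0.066 ]
[ 0.6506 -0.0047  0.066 ]
[ 0.6601 -0.0041  0.066 ]
[ 0.6418 -0.1074  0.042 ]
[ 0.7795 -0.096   0.042 ]
clock: 1.5
position: [0.5271, -0.0674, 0.0566]
tcp_rot: [-0.022, 0.706, 0.021, 0.708]
ft_force: [0.0, 0.7, 0.7]
finger_gap: 0.0
```

```bash
python3 -m crank '[[1,[0,0,0.15],[0,0,0]],[1,[0,0,0.3],[0,0,0]],[1,[0,0,0.45],[0,0,0]],[1,[0,0,0.6],[0,0,0]],[1,[0,0,0.7],[0,0,0]],[1,[0,0,0.8],[0,0,0]],[1,[0,0,0.88],[0,0,0]],[1,[0,0,0.94],[0,0,0]],[1,[0,0,0.97],[0,0,0]],[1,[0,0,1.0],[0,0,0]]]'
python3 - <<'E'
from h import *
import cv2
cv2.imwrite("pics/d1.png",read_camera("wrist"));cv2.imwrite("pics/d2.png",cv2.resize(read_camera("side")[130:260,200:380],None,fx=4,fy=4))
s=sense();print(s["position"],s["ft_force"])
E
```

```text
clock: 2.75
position: [0.6246, -0.061, 0.0541]
tcp_rot: [-0.021, 0.707, 0.021, 0.707]
ft_force: [-1.1, -0.3, -0.6]
finger_gap: -0.004
[ 0.62506701 -0.06099133  0.05424323] [-0.12863895  0.32317133 -0.17083755]
```

View pics/d1.png

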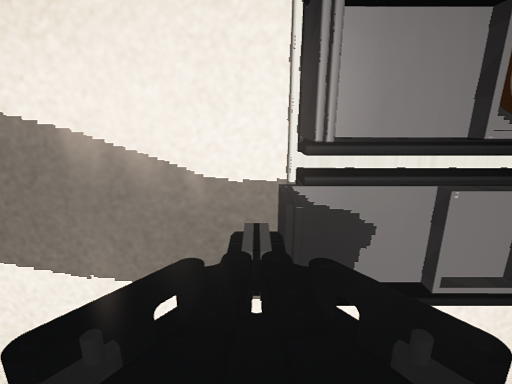

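View pics/d2.png

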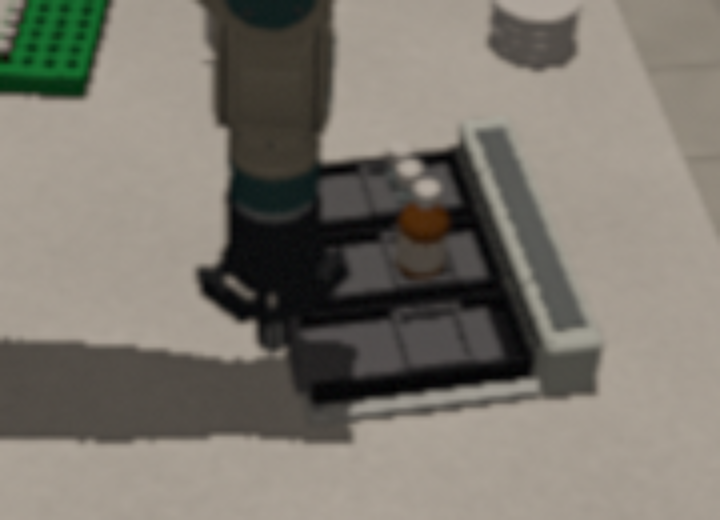

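The empty lip (front edge col ~280) still sits ~17 mm before the bottle lip's line (col ~318). Continuing until the stop.

```bash
python3 -m crank '[[1,[0,0,0.04],[0,0,0]],[1,[0,0,0.08],[0,0,0]],[1,[0,0,0.11],[0,0,0]],[1,[0,0,0.13],[0,0,0]],[1,[0,0,0.15],[0,0,0]],[1,[0,0,0.16],[0,0,0]]]'
python3 - <<'E'
from h import *
import cv2
cv2.imwrite("pics/e1.png",read_camera("wrist"))
s=sense();print(s["position"],s["ft_force"])
E
```

```text
clock: 3.6
position: [0.6367, -0.0602, 0.0542]
tcp_rot: [-0.021, 0.71, 0.021, 0.704]
ft_force: [-13.1, -2.2, 9.0]
finger_gap: -0.002
[ 0.63667876 -0.06025256  0.05422199] [-11.12220801  -1.25191637   8.65760505]
```

View pics/e1.png

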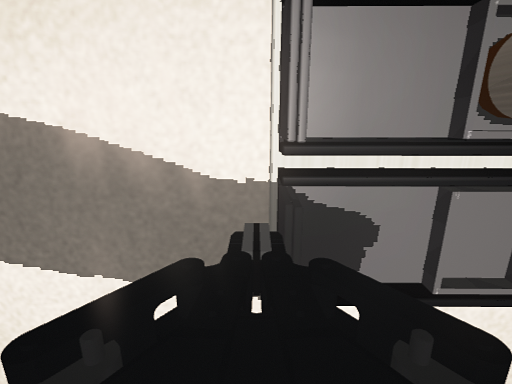

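Stopped at the end stop (−13 N, and lip in line with the others). Backing off and lifting.

```bash
python3 -m crank '[[1,[0,0,-0.2],[0,0,0]],[1,[0,0,-0.3],[0,0,0]],[1,[-0.5,0,-0.3],[0,0,0]],[1,[-1,0,-0.3],[0,0,0]],[1,[-1,0,-0.3],[0,0,0]]]'
python3 - <<'E'
from h import *
import cv2
cv2.imwrite("pics/f1.png",read_camera("wrist"))
cv2.imwrite("pics/f2.png",cv2.resize(cv2.convertScaleAbs(read_camera("scene")[165:315,140:310],alpha=1.6,beta=20),None,fx=4,fy=4))
s=sense();print(s["position"],s["ft_force"],s["q"].round(3))
E
```

```text
clock: 4.28
position: [0.6158, -0.0628, 0.1603]
tcp_rot: [-0.022, 0.702, 0.02, 0.711]
ft_force: [1.5, 0.2, -0.8]
finger_gap: 0.001
[ 0.61194943 -0.06200132  0.15531718] [-0.26928376  0.07565845 -0.68965248] [-0.206  0.316 -0.17   1.082  0.     1.305]
```

View pics/f1.png

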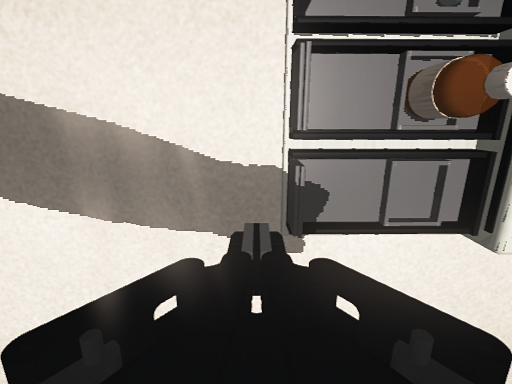

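View pics/f2.png

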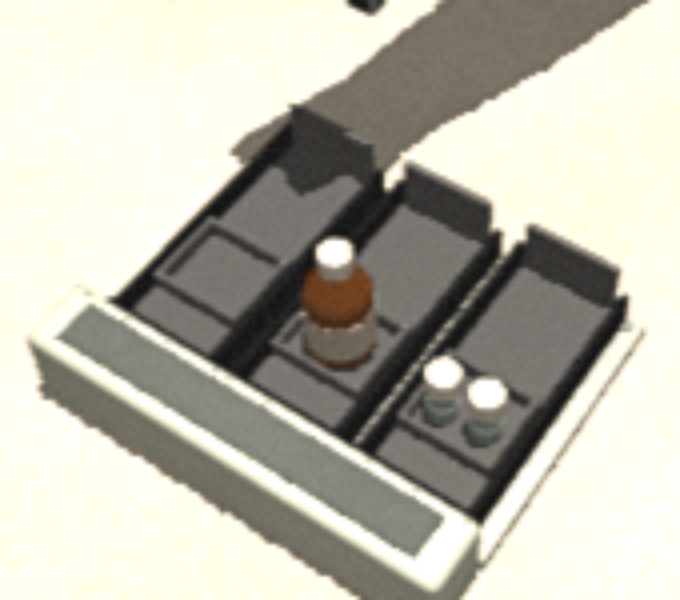

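Empty tray is home (wrist: its lip at col ~290–300 is in line with the bottle's; bottle at (465,85) untouched). Now I turn the hand 90° (knuckles across the rails, away from the bottle) while moving above the open tray floor behind the bottle tray's lip.

```bash
python3 -m crank '[[1,[-0.3,0,0],[-0.05,0,0]],[1,[-0.3,0.2,0.1],[-0.11,0,0]],[1,[-0.3,0.4,0.3],[-0.17,0,0]],[1,[-0.3,0.6,0.45],[-0.23,0,0]],[1,[-0.3,0.75,0.6],[-0.28,0,0]],[1,[-0.3,0.92,0.76],[-0.34,0,0]],[1,[-0.3,0.92,0.76],[-0.4,0,0]],[1,[-0.3,0.92,0.76],[-0.46,0,0]],[1,[-0.3,0.92,0.76],[-0.503,0,0]],[1,[-0.3,0.92,0.76],[-0.503,0,0]]]'
python3 - <<'E'
from h import *
import cv2
cv2.imwrite("pics/g1.png",read_camera("wrist"))
cv2.imwrite("pics/g2.png",cv2.resize(read_camera("side")[130:260,200:380],None,fx=4,fy=4))
s=sense();print(s["position"],s["ft_force"],s["q"].round(3))
E
```

```text
clock: 5.62
position: [0.6802, 0.0346, 0.182]
tcp_rot: [-0.516, 0.484, 0.518, 0.482]
ft_force: [0.6, 0.3, -0.0]
finger_gap: 0.001
[0.68053223 0.03454211 0.18277871] [ 0.03441764 -0.13241799  0.23367978] [-0.044  0.412  0.028  1.19   0.    -0.111]
```

View pics/g1.png

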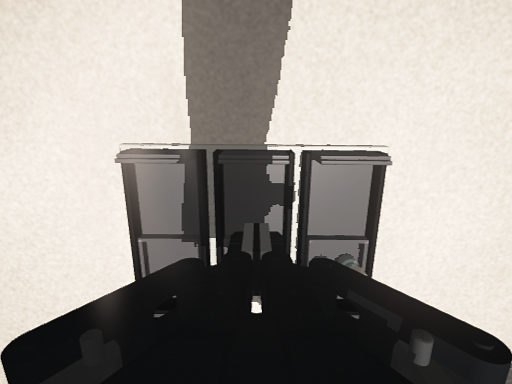

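View pics/g2.png

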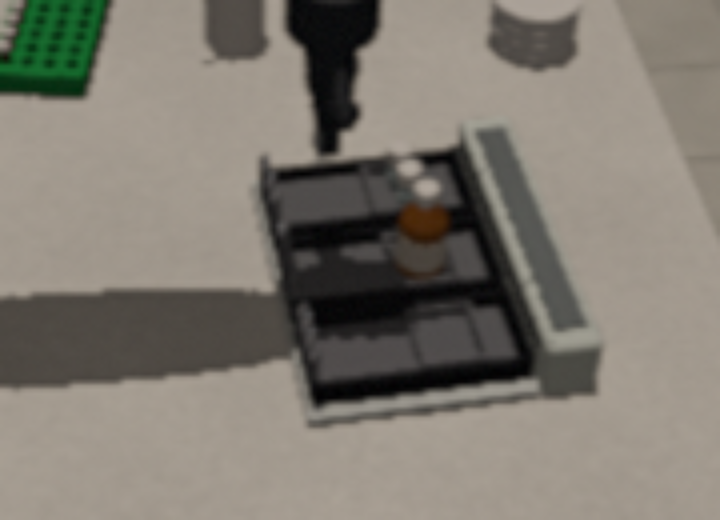

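Middle channel spans columns ~215–293, its lip at rows ~152–163; the fingertip (col 257) is centred on it and behind the lip.

```bash
python3 - <<'E'
from h import *
import cv2
a=read_camera("wrist")[130:290,190:400]
cv2.imwrite("pics/g3.png",cv2.resize(cv2.convertScaleAbs(a,alpha=2.5,beta=20),None,fx=3.7,fy=3.7))
for p in [(250,152),(250,163),(220,157),(288,157),(120,160),(390,160)]: print(p,ray("wrist",p,.066).round(4))
s=sense();T=np.array(s["position"])
for d in (0,.0145,): print(proj("wrist",T+[0,0,-.014]),proj("wrist",T+[-.011,0,-.014]))
E
```

```text
(250, 152) [0.6439 0.0255 0.066 ]
(250, 163) [0.654  0.0261 0.066 ]
(220, 157) [ 0.6503 -0.0017  0.066 ]
(288, 157) [0.646  0.0607 0.066 ]
(120, 160) [ 0.6594 -0.0937  0.066 ]
(390, 160) [0.6424 0.1548 0.066 ]
[257.56360594 236.47375411] [258.91302393 218.63078144]
[257.56360594 236.47375411] [258.91302393 218.63078144]
```

View pics/g3.png

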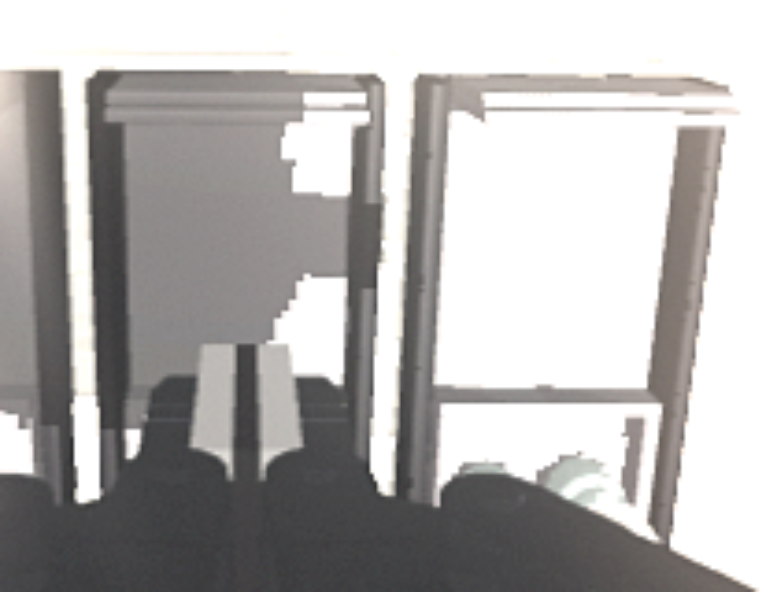

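Gap to the lip's rear face ≈ 15 mm, lateral offset ≈ 4 mm. Descending.

```bash
python3 -m crank '[[1,[0.4,0,0],[0,0,0]],[1,[0.8,0,0],[0,0,0]],[1,[0.95,0,0],[0,0,0]],[1,[0.95,0,0],[0,0,0]]]' && python3 -m crank '[[1,[0.2,0,0],[0,0,0]],[1,[0.34,0,0],[0,0,0]],[1,[0.34,0,0],[0,0,0]]]'
python3 - <<'E'
from h import *
import cv2
cv2.imwrite("pics/i1.png",read_camera("wrist"))
cv2.imwrite("pics/i2.png",cv2.resize(read_camera("side")[130:260,200:380],None,fx=4,fy=4))
s=sense();print(s["position"],s["ft_force"],s["q"].round(3))
E
```

```text
clock: 6.28
position: [0.6803, 0.0345, 0.0881]
tcp_rot: [-0.516, 0.483, 0.518, 0.482]
ft_force: [0.3, -0.2, 0.4]
finger_gap: -0.002
clock: 6.65
position: [0.6799, 0.0346, 0.0537]
tcp_rot: [-0.516, 0.483, 0.518, 0.482]
ft_force: [-0.1, 0.5, 0.4]
finger_gap: 0.002
[0.68121172 0.03449097 0.05527869] [ 0.90857504 -0.78785206  0.14669106] [-0.044  0.517 -0.1    0.954  0.    -0.113]
```

View pics/i1.png

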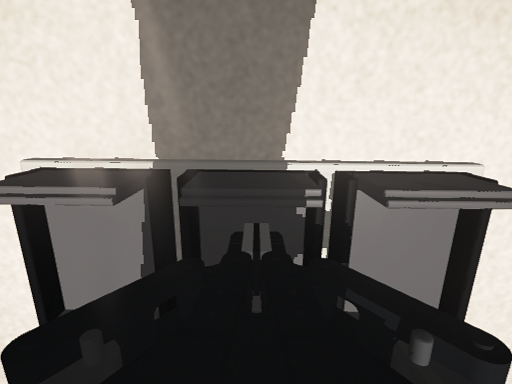

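View pics/i2.png

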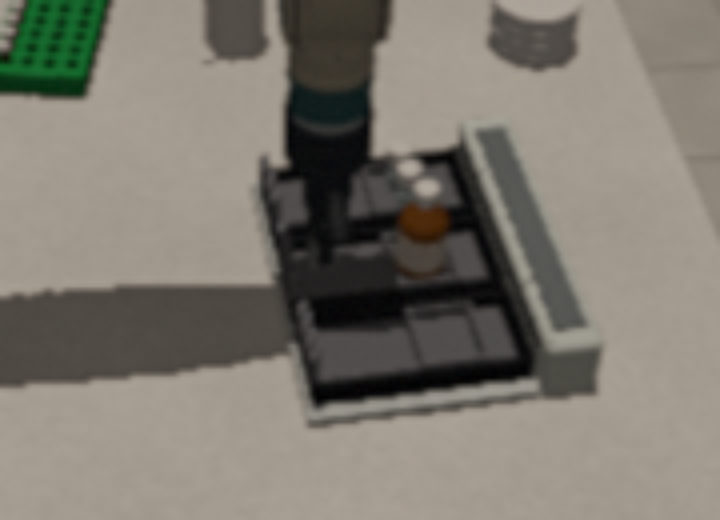

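Fingertip (col 257,row 223) is behind the bottle lip (rows 185–205), no contact yet. Tool +y now points out along the rail; drawing gently.

```bash
python3 -m crank '[[1,[0,0.05,0],[0,0,0]],[1,[0,0.09,0],[0,0,0]],[1,[0,0.12,0],[0,0,0]],[1,[0,0.15,0],[0,0,0]],[1,[0,0.18,0],[0,0,0]],[1,[0,0.22,0],[0,0,0]],[1,[0,0.26,0],[0,0,0]],[1,[0,0.31,0],[0,0,0]],[1,[0,0.36,0],[0,0,0]],[1,[0,0.40,0],[0,0,0]]]'
python3 - <<'E'
from h import *
import cv2
cv2.imwrite("pics/j2.png",cv2.resize(read_camera("side")[130:260,200:380],None,fx=4,fy=4))
cv2.imwrite("pics/j1.png",cv2.resize(cv2.convertScaleAbs(read_camera("scene")[165:315,140:310],alpha=1.6,beta=20),None,fx=4,fy=4))
s=sense();print(s["position"],s["ft_force"])
E
```

```text
clock: 8.0
position: [0.641, 0.0319, 0.0555]
tcp_rot: [-0.517, 0.482, 0.517, 0.483]
ft_force: [1.3, 1.7, 0.6]
finger_gap: 0.0
[0.64036507 0.0316326  0.05526898] [-0.05119377  0.44871371  0.06754371]
```

View pics/j1.png

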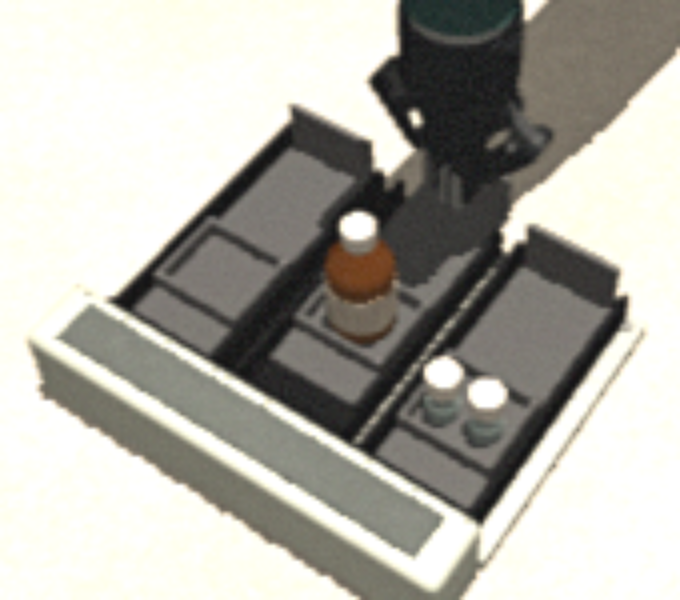

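View pics/j2.png

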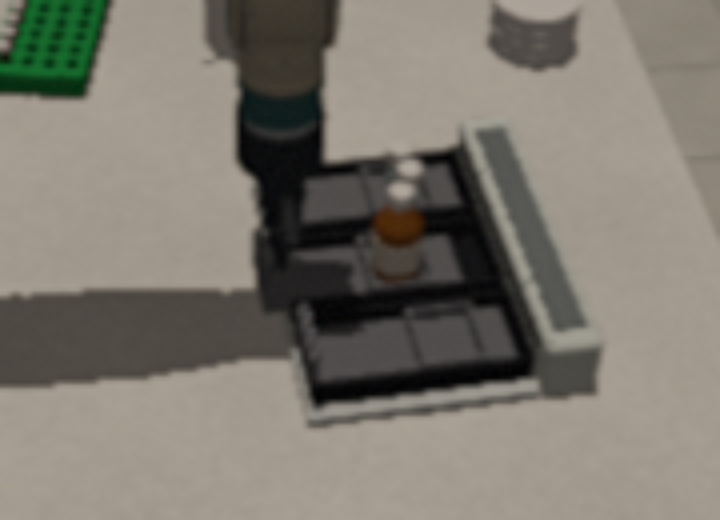

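The tray is ~27 mm out with the bottle upright in its pocket (cap at 358,230). Continuing.

```bash
python3 -m crank '[[1,[0,0.03,0],[0,0,0]],[1,[0,0.07,0],[0,0,0]],[1,[0,0.13,0],[0,0,0]],[1,[0,0.2,0],[0,0,0]],[1,[0,0.27,0],[0,0,0]],[1,[0,0.34,0],[0,0,0]],[1,[0,0.41,0],[0,0,0]],[1,[0,0.48,0],[0,0,0]],[1,[0,0.54,0],[0,0,0]],[1,[0,0.58,0],[0,0,0]]]'
python3 -m crank '[[1,[0,0.03,0],[0,0,0]],[1,[0,0.06,0],[0,0,0]],[1,[0,0.08,0],[0,0,0]],[1,[0,0.10,0],[0,0,0]],[1,[0,0.12,0],[0,0,0]],[1,[0,0.13,0],[0,0,0]]]'
```

```text
clock: 9.35
position: [0.5831, 0.0277, 0.0554]
tcp_rot: [0.517, -0.482, -0.517, -0.482]
ft_force: [1.0, 0.8, -0.5]
finger_gap: 0.002
clock: 10.1
position: [0.5704, 0.0268, 0.0553]
tcp_rot: [0.517, -0.482, -0.517, -0.482]
ft_force: [1.1, 1.1, 0.8]
finger_gap: -0.0
```

Not yet at the stop (force still ~1 N); small steps on.

```bash
python3 -m crank '[[1,[0,0.02,0],[0,0,0]],[1,[0,0.04,0],[0,0,0]],[1,[0,0.06,0],[0,0,0]],[1,[0,0.07,0],[0,0,0]]]'; python3 -m crank '[[1,[0,0.01,0],[0,0,0]],[1,[0,0.02,0],[0,0,0]],[1,[0,0.03,0],[0,0,0]],[1,[0,0.03,0],[0,0,0]]]'
```

```text
clock: 10.6
position: [0.564, 0.0263, 0.0554]
tcp_rot: [0.517, -0.482, -0.517, -0.483]
ft_force: [3.3, 1.5, -1.4]
finger_gap: -0.004
clock: 11.1
position: [0.5639, 0.0262, 0.0558]
tcp_rot: [0.519, -0.481, -0.515, -0.484]
ft_force: [9.1, 1.5, -5.9]
finger_gap: 0.003
```

At the stop (commanded on, position held at 0.564, 9 N). Moving back off the lip (inwards, bottle 60+ mm away) and looking.

```bash
python3 -m crank '[[1,[0,-0.1,0],[0,0,0]],[1,[0,-0.18,0],[0,0,0]],[1,[0,-0.18,0],[0,0,0]]]'
python3 - <<'E'
from h import *
import cv2
cv2.imwrite("pics/k2.png",cv2.resize(read_camera("side")[130:260,200:380],None,fx=4,fy=4))
cv2.imwrite("pics/k1.png",cv2.resize(cv2.convertScaleAbs(read_camera("scene")[165:315,140:310],alpha=1.6,beta=20),None,fx=4,fy=4))
s=sense();print(s["position"],s["ft_force"])
E
```

```text
clock: 11.48
position: [0.5786, 0.0272, 0.0551]
tcp_rot: [-0.517, 0.483, 0.517, 0.482]
ft_force: [-0.2, -0.7, -0.4]
finger_gap: -0.003
[0.57786315 0.02733031 0.05499882] [-0.86298135 -0.37932114 -0.01669814]
```

View pics/k1.png

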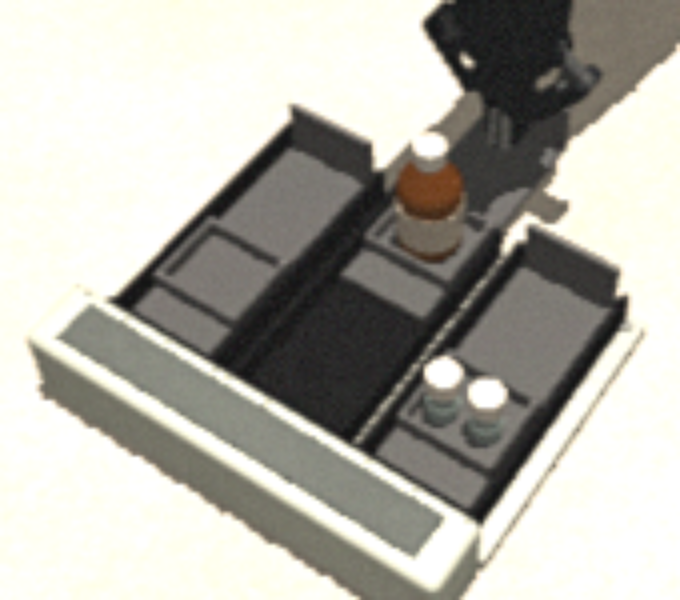

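View pics/k2.png

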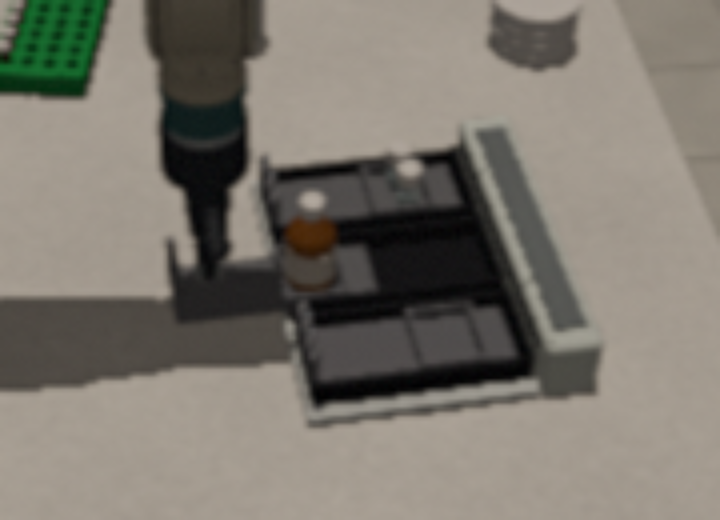

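The tray is out (lip rear left at side-view col ~172), bottle upright in its pocket; the others are unmoved. Lifting straight up, then retreating.

```bash
python3 -m crank '[[1,[-0.4,0,0],[0,0,0]],[1,[-0.8,0,0],[0,0,0]],[1,[-1,0,0],[0,0,0]],[1,[-1,0,0],[0,0,0]]]'; python3 -m crank '[[1,[-0.4,0.1,0],[0,0,0]],[1,[-0.8,0.4,0],[0,0,0]],[1,[-0.8,0.8,0],[0,0,0]],[1,[-0.8,1,0],[0,0,0]],[1,[-0.8,1,0],[0,0,0]],[1,[-0.8,1,0],[0,0,0]]]'
python3 - <<'E'
from h import *
import cv2
cv2.imwrite("pics/l2.png",cv2.resize(read_camera("side")[60:260,150:380],None,fx=3,fy=3))
S=read_camera("scene")
cv2.imwrite("pics/l1.png",cv2.resize(cv2.convertScaleAbs(S[165:315,140:310],alpha=1.6,beta=20),None,fx=4,fy=4))
a=cv2.imread("pics/a_scene.png")
for n,(r0,r1,c0,c1) in dict(rackwash=(200,320,360,480),jar=(115,155,145,185),vials=(250,280,243,272)).items():
    print(n,"max diff",cv2.absdiff(a,S)[r0:r1,c0:c1].max(), (cv2.absdiff(a,S)[r0:r1,c0:c1].max(2)>40).sum())
s=sense();print(s["position"],s["ft_force"])
E
```

```text
clock: 12.08
position: [0.5796, 0.0273, 0.1572]
tcp_rot: [0.518, -0.482, -0.516, -0.483]
ft_force: [-0.3, 0.8, -0.5]
finger_gap: -0.004
clock: 12.82
position: [0.4789, 0.0205, 0.2344]
tcp_rot: [-0.517, 0.483, 0.517, 0.482]
ft_force: [-0.9, -0.7, 0.3]
finger_gap: 0.003
rackwash max diff 12 0
jar max diff 11 0
vials max diff 10 0
[0.47938443 0.02044672 0.23475921] [ 0.36936335 -0.99946743  0.95891662]
```

View pics/l1.png

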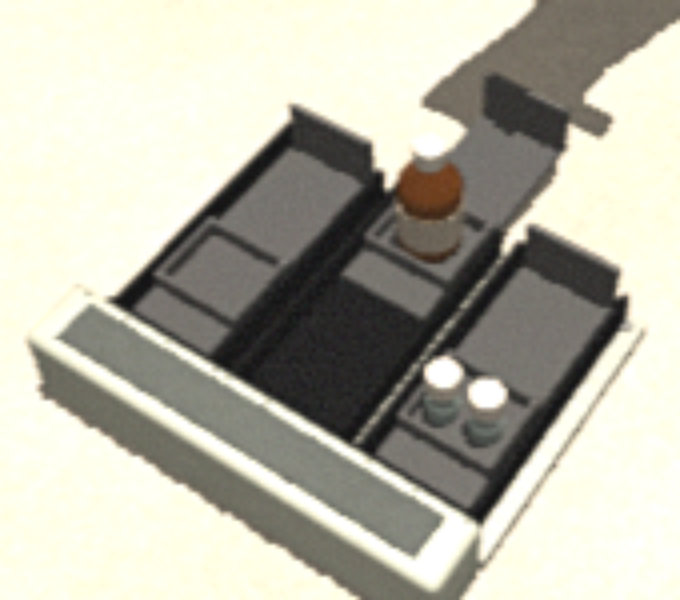

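View pics/l2.png

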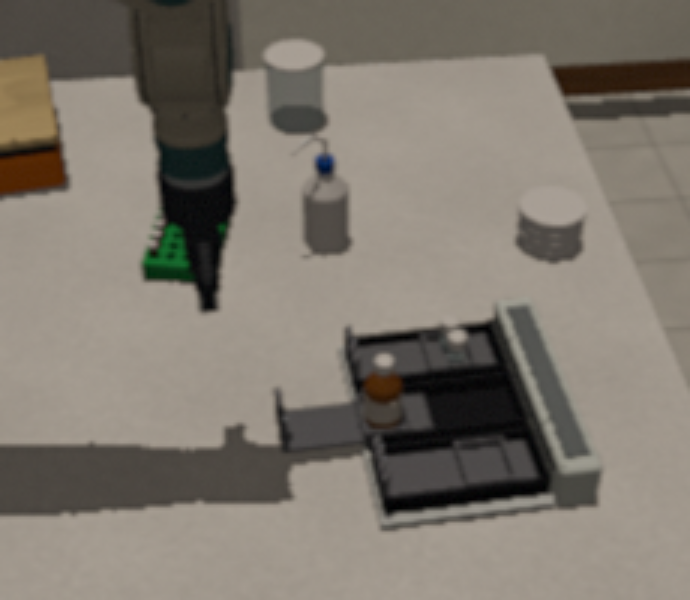

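```bash
python3 - <<'E'
from h import *
f=lambda p:ray("scene",(p[0]/4+140,p[1]/4+165),.066)[:2]
print("bottle travel",np.linalg.norm((f((487,77))+f((567,115)))/2-(f((408,165))+f((492,203)))/2))
e=(f((293,107))+f((373,143)))/2;v=(f((530,228))+f((618,270)))/2;b=(f((408,165))+f((492,203)))/2
print("empty lip off the line of the other homes",e-(2*b-v))
close_job()
E
```

```text
bottle travel 0.09564966872523538
empty lip off the line of the other homes [1.69493620e-03 7.78149991e-05]
the job is handed in; nothing more can be done
```

I pushed the empty tray home to its stop with the closed fingertips. Then I hooked them behind the lip of the bottle's tray, drew that tray out until it hit its stop, and retreated. I've handed the job in.

- **Empty tray:** it met its stop at 13 N. Its lip then lay within 2 mm of the line of the other two home lips.
- **Bottle tray:** the tool stopped advancing at x = 0.564 m while the force rose to 9 N, which I take as the stop. The image measure of its travel read 95.6 mm, good only to a few mm. That is short of the nominal 100 mm and only just over the 95 mm limit, so I relied on the stop contact.
- **Bottle and other things:** the bottle stands upright in its pocket. The jar, rack, wash bottle and vials show no change between the first and last scene pictures, and the vial tray looks shut.
- **Hand:** it ended clear at about (0.48, 0.02, 0.235), with about 1 N on the wrist, which is sensor noise.

No check failed. The bottle tray's travel reading was the only one that disagreed with the expected value.

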